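# Back the vial carousel up one notch

### The job

The hand-turned vial carousel was indexed one place too far, so the yellow-capped vial has gone past the sampling needle. With a fingertip, lift the red-lipped ratchet pawl and tip it right back out of the way, push the carousel backward (clockwise from above) by one notch so that the yellow vial stands under the needle, then tip the pawl forward again so that it drops fully into the notch. Do not lift anything: leave all vials standing in their sockets, keep off the needle head and do not disturb the other things on the bench.

Things in the scene. Friction and masses are not known exactly. Their poses are not given: they have to be found in the camera images.
- sampler: Fixed vial sampler on an ivory round foot 272 mm across, 12 mm thick. Origin on the table, on the carousel's vertical axis; z up; x points from the axis to the beige needle column (its near face at x = 147 mm); y is 90 degrees counterclockwise from x, seen from above. The pawl works above the rim on the +y side.
- carousel (a joint): Turn of the carousel, rad: near 0 at the start, positive = forward (counterclockwise from above), negative = backward. One notch (one vial place) is 0.524. With the pawl seated it has 0.055 of play each way; then an upright tooth face stops it going backward, and a ramp raises the pawl going forward. Friction about 0.07 N m: it stays where it is left.
- pawl (a joint): Angle of the ratchet pawl about its hinge, rad: 0 = fully down in a notch, growing as it lifts; rest at 1.85 (thrown back). Loose, held by its weight only (60 g): above about 1.6 it leans back on the rest, below that it falls forward onto the wheel. Its nose (52 mm from the hinge) clears the 10 mm teeth above 0.2; away from a notch it stands on a tooth and stays above 0.
- pawl_hinge (a point): Centre of the pawl's hinge, fixed at x = 52, y = 115 mm in the sampler's frame, 68 mm above the table; axis level, along the sampler's y. The bracket cheek beside it (y = 128 to 140 mm) is 78 mm high. Seated, the pawl is a level steel arm, 12 mm wide, 6 mm thick, running 62 mm along the sampler's -x from here; thrown back it stands steeply above here, leaning to +x.
- pawl_lip (a point): Top edge of the pawl's red thumb lip (moves with it). Seated it is 82 mm from the hinge along the sampler's -x and 26 mm above it. The lip, 16 mm wide, 34 mm long, curls up at 50 degrees from the arm's end. Its underside faces -x and down, 6 mm (at the arm) to 30 mm (at the edge) above the teeth: a fingertip leaning about 40 degrees fits under it and, moved up and over to +x in a circle round the hinge, throws the pawl back.
- wheel_centre (a point): Centre of the carousel disc's upper face, on the axis, 50 mm above the table; z up. Disc 252 mm across; 12 sawteeth 10 mm high round its rim (104 to 126 mm from the axis); an ivory drum 160 mm across and 25 mm high in the middle with 12 sockets 64 mm from the axis.
- push_post (a point): Centre of the black cap of one of the carousel's three finger posts (moves with it), 96 mm above the table. Posts: upright steel pins 8 mm thick with a cap 12 mm thick and 12 mm high, 94 mm from the axis, 120 degrees apart. This one starts at 165 degrees in the sampler's frame (counterclockwise from its x), on the side away from the needle.
- needle_tip (a point): Tip of the sampling needle (3 mm thick) under the beige arm, 118 mm above the table, 64 mm from the carousel's axis on the sampler's +x. It does not move.
- needle_head: The fixed beige column, arm and needle of the sampler; origin and axes as sampler. The arm, 24 mm wide along x, lies 158 to 184 mm above the table. Not to be touched.
- vial_yellow_cap (a point): Centre of the top of the yellow-capped amber vial's cap. The vial is loose, 18 mm thick (cap 19 mm), 54 mm tall, standing 25 mm deep in a socket of the carousel; its cap top is 104 mm above the table. It starts one place counterclockwise of the needle.
- vial_red1_cap (a point): Centre of the cap top of a red-capped vial of the same kind, loose in the carousel's socket that starts at 0 degrees (under the needle) in the sampler's frame.
- vial_red2_cap (a point): Centre of the cap top of a red-capped vial of the same kind, loose in the carousel's socket that starts at 240 degrees in the sampler's frame.
- vial_red3_cap (a point): Centre of the cap top of a red-capped vial of the same kind, loose in the carousel's socket that starts at 180 degrees in the sampler's frame.
- beaker: Glass beaker, 68 mm across, 85 mm high; origin under its centre. Loose; leave it alone.
- reagent_bottle: Amber bottle with blue cap, 60 mm across, 130 mm high; origin under its centre. Loose; leave it alone.
- petri_dish: Clear closed dish, 92 mm across, 16 mm high; origin under its centre. Loose; leave it alone.
- slide_box: Blue slide box, 102 x 84 mm, 33 mm high; origin under its centre. Loose; leave it alone.
- dropper_bottle: Small green bottle with white cap, 34 mm across, 75 mm high; origin under its centre. Loose; leave it alone.
Mind the look-alikes: they are no part of the job. Leave any turquoise look-alike of the part that bears vial_red3_cap alone.

How it is judged:
On the way, in this order (a step that is already met when the one before it is completed fails the run):
1. the pawl is lifted and tipped back past upright while the carousel is still in its old notch (value of joint pawl above 1.6 rad and value of joint carousel above -0.15 rad), for 0.1 s.
2. the carousel is pushed back one notch with the pawl lifted: the yellow vial is under the needle (horizontal distance between vial_yellow_cap and needle_tip below 0.006 m and value of joint carousel between -0.6 and -0.44 rad and value of joint pawl above 0.2 rad), for 0.2 s.
At the end, for the whole second after the job is handed in: The carousel rests one notch back (turn between -0.44 and -0.60 rad), the yellow vial's cap is within 6 mm (seen from above) of the needle, the pawl lies fully down in the notch (below 0.06 rad), everything is at rest, and all four vials stand upright in their sockets (horizontal distance between vial_yellow_cap and needle_tip below 0.006 m and value of joint carousel between -0.6 and -0.44 rad and value of joint pawl below 0.06 rad and not (velocity of joint carousel above 0.03 rad/s) and velocity of joint carousel above -0.03 rad/s and velocity of joint pawl below 0.05 rad/s and z of each of vial_yellow_cap, vial_red1_cap, vial_red2_cap, vial_red3_cap in the frame of wheel_centre below 0.058 m and angle between each of vial_yellow_cap, vial_red1_cap, vial_red2_cap, vial_red3_cap's own z axis and vertical below 0.15 rad); the robot touches nothing.
It fails at once if a vial is lifted out of its socket (by more than 12 mm) or tipped (z of any of vial_yellow_cap, vial_red1_cap, vial_red2_cap, vial_red3_cap in the frame of wheel_centre above 0.066 m or angle between any of vial_yellow_cap, vial_red1_cap, vial_red2_cap, vial_red3_cap's own z axis and vertical above 0.3 rad).
It fails at once if the needle head is pushed (over 1 N) (contact force between any of the fingers, the arm and needle_head above 1 N).
It fails at once if the carousel is driven backward by more than half a notch beyond the wanted one, or forward past the next notch (value of joint carousel below -0.8 rad or value of joint carousel above 0.5 rad).
It fails at once if a thing standing on the bench is moved by more than 15 mm, lifted or knocked over (distance of any of beaker, reagent_bottle, petri_dish, slide_box, dropper_bottle from where it was at the start of the episode above 0.015 m or angle between any of beaker, reagent_bottle, petri_dish, slide_box, dropper_bottle's own z axis and vertical above 0.5 rad).
It also fails if it takes over 61 s, if anything falls off the work surface, if the arm or the gripper's body presses on something with over 40 N, if the wrist force passes 120 N, or if a joint passes its speed limit or range.

### The arm

A 6-joint arm with a two-finger parallel gripper is mounted at the origin on the work surface. World frame = base frame: x ahead of the robot, y to its left, z up, the work surface at z = 0. Lengths are in m, angles in rad, forces in N, time in s.
With the tool pointing down it reaches from about 0.275 to 0.825 m from the base axis. Payload 4.9 kg.
Tool frame: the origin (TCP) lies midway between the tips of the shut fingers; the grasp point (between the pads) lies 19 mm behind it; z points along the fingers, y is the direction in which the jaws open and shut (so a half turn about z gives the same grasp; the last joint's range is limited). The gripper opens to 85 mm and grips with 20 to 120 N. Pads are 22 mm wide; open, the fingers measure 114 mm over their backs; the gripper's body (76 mm by 85 mm) begins 54 mm behind the grasp point. The pads swing forward as they close: fully open they stand 13 mm farther back than shut.
Start: joints at [1.011, 0.326, -0.193, 1.052, 0, 1.437], TCP at [0.227, 0.501, 0.231] pointing down, gripper open.
Joint ranges: [-2.65, 2.65], [-0.97, 1.79], [-1.3, 1.35], [-1.93, 2.1], [-1.47, 1.37], [-3.14, 3.14]. Speed limits (rad/s): [2.57, 2.57, 3.14, 3.14, 3.14, 3.14].

### API

Orientations are given as a rotation vector (axis times angle).
In Python, from cell import manip gives the robot as it stands.
- The arm moves only by the tool step_arm, never from a script. Its argument "rows" is a list that holds one entry, the list of rows, each a list of 6 numbers: the shift along the tool's x, y, z in cm, then the turn, a rotation vector about the tool's x, y, z in rad. A call has 1 to 10 rows; each row shifts and turns the commanded pose from where the row before left it, along the tool's axes as they then stand; what a row does not reach is not made up. A row lasts 1/8 s, in which the tool goes at most 62.5 mm and 10.7 degrees, less where a joint would pass 70% of its speed; a pose out of reach is approached as far as the arm can. A call with a gripper value outside its range is refused whole. "hand" is the finger opening in cm, from 0 to 8.54, set as the call begins (left out, the last holds). The fingers move at their own pace and stop on an object; the grip force is fixed at half the most. Time passes only in rows, so rows that do not move let the fingers close. It gives the time, the measured TCP pose, the force and the opening at its end, in the units of the state.
- manip.state(): the state, without advancing time (a new reading comes with each control period).
- manip.read_camera(name): name is "scene" or "side" or "wrist"; returns a dict with "frame" (420x560x3 uint8, red, green, blue), "range_z" (420x560 float32, m along the optical axis (not along the pixel's ray), 0 where there is no reading), "fovy" (degrees; the focal length in pixels is half the picture's height over the tangent of half this angle, whatever the lens; pixels are square), "cx", "cy" (the principal point, pixels), "eye" and "orientation" of the camera in the world. Camera axes: x right, y up, looking along -z (the intrinsics and any distortion apply to the point x, -y, -z); pixel columns grow to the right and rows downward; lengths in m; the calibration is good to about 2 mm. A picture is of the moment at which its call begins.
- manip.close_job(): hands the job in, once; it reports no verdict.
The state is a dict: "t": time; "q": joint angles; "joint_velocities": joint speeds; "joint_efforts": joint torques, N m; "position": TCP position; "ee_rot": TCP orientation; "ft_force": force on the tool from outside, world axes, zero at the start; "moment": the same for the moment, N m; "grip_width": finger opening in m.
Only numpy, scipy, OpenCV 4.12 (cv2) and the standard library are available. Lean on these libraries where they do the work, as an engineer would, in place of code of your own. Each camera call takes 0.05 s, during which the arm holds its last target. There are 200 camera calls.

## Working session

There is one attempt and no reset: what is moved stays moved. The work goes in short steps, Python scripts to look and compute and a tool call to move; the robot and the scene stay as the last step left them, time stands still between calls to the robot, and variables do not carry over. Pictures are saved under pics/ and viewed, about 8 in all and at most 12, crops included, and the job is handed in when it is done.

Besides the shell and the picture viewer there is one more tool, called after "Request:" as name(argument=value, ...) on one line, values as JSON. step_arm: Moves the arm, as the interface text tells. Its arguments: {"type":"object","properties":{"rows":{"type":"array"},"hand":{"type":"number"}},"required":["rows"]}

```bash
ls; mkdir -p pics
python3 - <<'E'
from cell import manip
import cv2,numpy as np
print(manip.state())
ims=[]
for n in ["scene","side"]:
    r=manip.read_camera(n); np.savez(f"{n}0.npz",**r)
    print(n,r["fovy"],r["cx"],r["cy"],r["eye"],r["orientation"],[k for k in r])
    cv2.imwrite(f"pics/{n}0.png",r["frame"][...,::-1])
E
```

```text
pics
{'t': 0.0, 'q': array([ 1.01080777e+00,  3.26952957e-01, -1.93603143e-01,  1.05198456e+00,
        1.73914841e-05,  1.43660242e+00]), 'joint_velocities': array([ 0.00186081,  0.00045472,  0.00161422, -0.00106794, -0.0012875 ,
        0.00086842]), 'joint_efforts': array([-7.99163281e-04, -4.43400407e+01,  2.62437665e+01,  1.53241062e-02,
       -2.01913008e-04, -2.14629279e-05]), 'position': array([0.22684222, 0.50039843, 0.23048958]), 'ee_rot': array([-6.63666558e-01, -3.07006742e+00,  2.56680521e-03]), 'ft_force': array([-0.293935  , -0.49036905, -0.75405774]), 'moment': array([0.04595474, 0.01436754, 0.00344383]), 'grip_width': 0.08528304069062158}
scene 45.18368859644052 279.2627105190878 214.5420919118607 [1.23141084 0.53710565 0.66287314] [0.54585934 1.11109547 1.9684357 ] ['frame', 'range_z', 'fovy', 'cx', 'cy', 'eye', 'orientation']
side 55.881460106347284 278.88359427567036 212.01163256801607 [-0.00325325 -0.4609307   0.60267425] [ 0.85339371 -0.39465997 -0.81389624] ['frame', 'range_z', 'fovy', 'cx', 'cy', 'eye', 'orientation']
```

View pics/scene0.png

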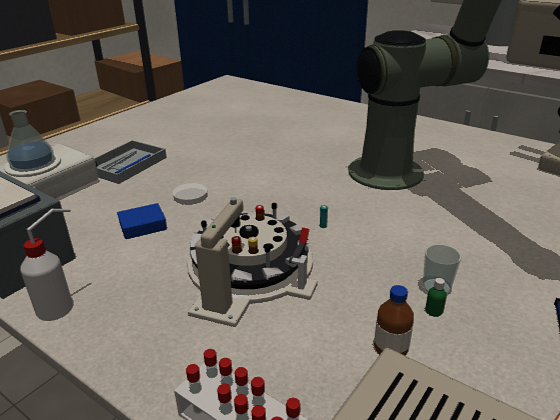

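View pics/side0.png

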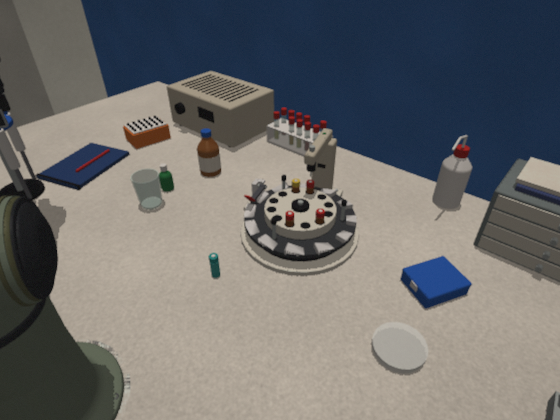

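The scene view shows the sampler with its column at about (215,265), the yellow cap at (253,243), and the red pawl lip at (304,236). The turquoise look-alike vial stands at (324,215). In the side view the sampler is at about (300,220), with caps at (296,185), (310,187), (320,215) and (290,216), and the lip at (250,198).

```bash
cat > h.py <<'E'
import numpy as np,cv2
from scipy.spatial.transform import Rotation as R
def cloud(r):
    h,w=r["range_z"].shape; f=h/2/np.tan(np.radians(float(r["fovy"]))/2)
    v,u=np.mgrid[:h,:w]; d=np.stack([(u-r["cx"])/f,-(v-r["cy"])/f,-np.ones((h,w))],-1)
    d=d@R.from_rotvec(r["orientation"]).as_matrix().T
    return d, r["eye"]+d*r["range_z"][...,None]
def proj(r,p):
    h=420; f=h/2/np.tan(np.radians(float(r["fovy"]))/2)
    c=(np.atleast_2d(p)-r["eye"])@R.from_rotvec(r["orientation"]).as_matrix()
    return np.c_[r["cx"]+f*c[:,0]/-c[:,2], r["cy"]-f*c[:,1]/-c[:,2]]
def blobs(r,lo,hi,amin=6):
    hsv=cv2.cvtColor(r["frame"],cv2.COLOR_RGB2HSV)
    m=cv2.inRange(hsv,lo,hi)
    if lo[0]==0: m|=cv2.inRange(hsv,(172,)+lo[1:],(180,)+hi[1:])
    n,l,s,c=cv2.connectedComponentsWithStats(m)
    return [(l==i,s[i,4],c[i]) for i in range(1,n) if s[i,4]>=amin]
E
python3 - <<'E'
from h import *
for n in ["scene","side"]:
    r=dict(np.load(n+"0.npz")); d,P=cloud(r)
    for nm,lo,hi in [("red",(0,140,60),(8,255,255)),("yel",(18,120,80),(32,255,255)),("teal",(85,120,40),(98,255,255))]:
        for m,a,c in blobs(r,lo,hi):
            p=P[m]; p=p[p[:,2]>0.03]
            if len(p) and np.hypot(*(np.median(p,0)[:2]))<0.95:
                t=p[p[:,2]>p[:,2].max()-0.005]
                print(n,nm,a,c.round(1),"med",np.median(p,0).round(4),"zmax",p[:,2].max().round(4))
    # drum top: z 0.071..0.079
    q=P[(abs(P[...,2]-0.075)<0.003)]; q=q[(q[:,0]>.3)&(q[:,0]<.95)&(abs(q[:,1]-.3)<.5)]
    print("drum",len(q),q.mean(0), np.percentile(q,[3,97],axis=0).round(3))
E
```

```text
scene red 22 [258.9 207. ] med [ 0.503  -0.0622  0.1048] zmax 0.1063
scene red 108 [303.6 235. ] med [0.5102 0.0597 0.0831] zmax 0.6629
scene red 25 [235.6 238.6] med [ 0.6237 -0.0236  0.1049] zmax 0.1068
scene red 128 [ 32.8 243.2] med [ 0.9012 -0.2563  0.1577] zmax 0.6629
scene red 91 [209.3 353.3] med [0.8725 0.1364 0.1025] zmax 0.1048
scene red 98 [224.6 362.4] med [0.8726 0.1659 0.1026] zmax 0.1054
scene red 101 [191.9 368.8] med [0.9085 0.1369 0.1027] zmax 0.1054
scene red 98 [240.6 371.9] med [0.8726 0.1963 0.1026] zmax 0.6629
scene red 113 [257.1 382. ] med [0.8734 0.2262 0.1027] zmax 0.6629
scene red 112 [223.5 388.9] med [0.9087 0.1964 0.1024] zmax 0.105
scene red 123 [240.3 399.5] med [0.9087 0.2261 0.1025] zmax 0.6629
scene red 132 [292.3 403.3] med [0.8727 0.286  0.1025] zmax 0.1048
scene red 131 [258.  410.6] med [0.9085 0.2563 0.1024] zmax 0.6629
scene red 28 [276.5 418.2] med [0.9033 0.2823 0.1028] zmax 0.1046
scene yel 32 [252.  239.1] med [0.6063 0.0031 0.1044] zmax 0.1083
scene teal 106 [323.  216.1] med [0.3546 0.0112 0.0439] zmax 0.0575
drum 2255 [0.58745824 0.05
[... 327 characters left out ...]

side red 83 [306.9 121.8] med [0.8774 0.1709 0.0961] zmax 0.1029
side red 87 [319.3 125.7] med [0.8769 0.1299 0.0972] zmax 0.6027
side red 155 [461.3 151. ] med [ 0.8875 -0.2639  0.1516] zmax 0.1577
side red 46 [310.1 184.7] med [ 0.6172 -0.0322  0.0999] zmax 0.1055
side red 21 [249.7 198. ] med [0.5051 0.0514 0.0876] zmax 0.0942
side red 54 [320.1 214.3] med [ 0.5411 -0.1137  0.1007] zmax 0.1054
side red 53 [289.3 216.5] med [ 0.4952 -0.0698  0.1019] zmax 0.1054
side yel 45 [295.6 183.1] med [ 0.5992 -0.0035  0.1013] zmax 0.1048
side teal 148 [214.4 265.8] med [ 0.342  -0.0015  0.0461] zmax 0.6027
drum 2536 [0.57616329 0.02060254 0.07482492] [[ 0.424 -0.118  0.072]
 [ 0.863  0.417  0.077]]
```

Run:
```python
from h import *
caps={k:[] for k in ["y","r1","r2","r3"]}
nom={"y":30,"r1":0,"r2":240,"r3":180}
c0=np.array([.5596,-.047]); a0=np.radians(17.4)
for n in ["scene","side"]:
    r=dict(np.load(n+"0.npz")); d,P=cloud(r)
    for lo,hi in [((0,120,40),(9,255,255)),((18,100,60),(34,255,255))]:
        for m,a,c in blobs(r,lo,hi):
            p=P[m]; p=p[(p[:,2]>.1025)&(p[:,2]<.107)]
            if len(p)<4: continue
            for k in nom:
                t=c0+.064*np.array([np.cos(a0+np.radians(nom[k])),np.sin(a0+np.radians(nom[k]))])
                if np.hypot(*(p.mean(0)[:2]-t))<.015:
                    mm=(p.min(0)+p.max(0))/2
                    caps[k].append(mm[:2]); print(n,k,len(p),mm.round(4))
ks=[k for k in caps if caps[k]]
A=np.array([[.064*np.cos(np.radians(nom[k])),.064*np.sin(np.radians(nom[k]))] for k in ks])
B=np.array([np.mean(caps[k],0) for k in ks])
w=np.exp(0j); a=A@[1,1j]; b=B@[1,1j]
s=np.vdot(a-a.mean(),b-b.mean()); th=np.angle(s); t=b.mean()-np.exp(1j*th)*a.mean()
print("fit centre",t,"deg",np.degrees(th),"res",abs(np.exp(1j*th)*a+t-b))
# fixed parts
S=[]
for n in ["scene","side"]:
    r=dict(np.load(n+"0.npz")); d,P=cloud(r)
    p=P.reshape(-1,3); L=(p[:,:2]@[1,1j]-t)*np.exp(-1j*th); p=np.c_[L.real,L.imag,p[:,2]]
    q=p[(abs(p[:,2]-.012)<.002)&(abs(L)<.15)&(abs(L)>.128)]; 
    # column near face, top of arm
    arm=p[(p[:,2]>.178)&(p[:,2]<.19)&(abs(L)<.25)]
    print(n,"arm top extents local",len(arm),np.percentile(arm,[2,50,98],axis=0).round(4).tolist())
    lip=p[(p[:,2]>.07)&(p[:,2]<.1)&(p[:,0]>-.06)&(p[:,0]<.08)&(p[:,1]>.1)&(p[:,1]<.15)]
    print("pawl region",len(lip)); np.set_printoptions(suppress=True)
    if len(lip): print(np.percentile(lip,[3,50,97],axis=0).round(4).tolist())
    u=p[(abs(p[:,2]-.012)<.003)&(abs(L)<.142)&(abs(L)>.122)]
    if len(u)>20:
        e=np.abs(u[:,0]+1j*u[:,1]); print("foot rmax by sector",[(round(s),round(np.percentile(e[abs(((np.degrees(np.arctan2(u[:,1],u[:,0]))-s+180)%360)-180)<20],97),4)) for s in range(-180,180,40) if (abs(((np.degrees(np.arctan2(u[:,1],u[:,0]))-s+180)%360)-180)<20).sum()>10])
    # black caps z 0.096..
    bl=P[(r["frame"].max(-1)<60)&(P[...,2]>.085)&(P[...,2]<.105)]
    Lb=(bl[:,:2]@[1,1j]-t)*np.exp(-1j*th); k=(abs(Lb)>.08)&(abs(Lb)<.108)
    ang=np.degrees(np.angle(Lb[k])); 
    for a0 in (45,165,-75):
        z=abs((ang-a0+180)%360-180)<12
        if z.sum(): print("post",a0,z.sum(),Lb[k][z].mean(),np.degrees(np.angle(Lb[k][z].mean())),bl[k][z].mean(0))
```

```text
scene r3 27 [ 0.5018 -0.0622  0.1044]
scene r1 33 [ 0.624  -0.024   0.1047]
scene y 35 [0.6065 0.0033 0.1047]
side r1 14 [ 0.619  -0.0292  0.104 ]
side r2 20 [ 0.5457 -0.1099  0.104 ]
side r3 22 [ 0.4989 -0.0654  0.104 ]
side y 18 [ 0.6037 -0.0013  0.1039]
fit centre (0.5608569583592659-0.045913563582990535j) deg 16.879011524101863 res [0.00051894 0.00094185 0.00173267 0.00099946]
scene arm top extents local 590 [[0.0534, -0.0084, 0.1784], [0.1275, 0.0053, 0.184], [0.1834, 0.0138, 0.1869]]
pawl region 333
[[-0.0264, 0.1097, 0.0703], [0.0248, 0.1193, 0.0765], [0.0678, 0.1408, 0.0927]]
foot rmax by sector [(-60, np.float64(0.1344)), (-20, np.float64(0.1355)), (20, np.float64(0.1406)), (60, np.float64(0.1411)), (100, np.float64(0.1365))]
post 45 47 (0.06989115872593653+0.0693194796286846j) 44.764711836881965 [0.60761018 0.04071265 0.09691747]
post 165 34 (-0.08623171259612397+0.025996956439964875j) 163.22310118710064 [ 0.47079185 -0.04607408  0.09709832]
post -75 35 (0.028978841423860344-0.08828334523327984j) -71.82767552222093 [ 0.61422061 -0.12197961  0.09693484]
side arm top extents local 308 [[0.0434, -0.0119, 0.1787], [0.1053, -0.0032, 0.183], [0.1755, 0.0099, 0.1872]]
pawl region 181
[[-0.03, 0.1074, 0.0701], [0.0406, 0.1174, 0.074], [0.064, 0.1381, 0.0927]]
foot rmax by sector [(-180, np.float64(0.1361)), (-140, np.float64(0.1361)), (-100, np.float64(0.1354)), (-60, np.float64(0.1347)), (100, np.float64(0.1351)), (140, np.float64(0.1352))]
post 45 22 (0.06316028554746725+0.0642480266964989j) 45.4891475431493 [0.60264178 0.03390535 0.09777976]
post 165 33 (-0.09353952808582972+0.02185692996438485j) 166.84794773828136 [ 0.46500092 -0.05215759  0.09828602]
post -75 27 (0.021552338197315814-0.09204738077129161j) -76.82193827500537 [ 0.60820693 -0.12773779  0.09822252]
```

```bash
cat >> h.py <<'E'
C=np.array([.5608,-.0460]); TH=np.radians(16.9)
def W(x,y,z): # sampler mm -> world m
    c,s=np.cos(TH),np.sin(TH); return np.array([C[0]+(c*x-s*y)/1e3,C[1]+(s*x+c*y)/1e3,z/1e3])
def ori(pitch,sgn=1,head=0): # tool z = pitch deg below level, in heading (deg, sampler frame); tool y level
    h=TH+np.radians(head); p=np.radians(pitch)
    z=np.array([np.cos(p)*np.cos(h),np.cos(p)*np.sin(h),-np.sin(p)]); y=sgn*np.array([-np.sin(h),np.cos(h),0])
    return np.c_[np.cross(y,z),y,z]
def rows(p0,M0,way):
    """way: (pos,M,n) each cut in n rows; prints rows"""
    for p1,M1,n in way:
        rv=(R.from_matrix(M0.T@M1)).as_rotvec()/n; dp=(p1-p0)/n; M=M0.copy()
        print("--- to",p1.round(4),"mm/row %.1f deg/row %.1f"%(np.linalg.norm(dp)*1e3,np.degrees(np.linalg.norm(rv))))
        for i in range(n):
            print(np.r_[M.T@dp*100,rv].round(3).tolist()); M=M@R.from_rotvec(rv).as_matrix()
        p0,M0=p1,M1
def now():
    from cell import manip
    s=manip.state(); return s["position"],R.from_rotvec(s["ee_rot"]).as_matrix()
E
python3 - <<'E'
from h import *
p,M=now(); print(p,M.round(3).tolist())
for sg in (1,-1): 
    print(sg, R.from_matrix(M.T@ori(90,sg)).as_rotvec().round(2), R.from_matrix(M.T@ori(50,sg)).magnitude())
print("hinge",W(52,115,68),"lip",W(-30,115,94),"post",W(*(94*np.cos(np.radians(165)),94*np.sin(np.radians(165)),96)))
for n in ["scene","side"]:
    r=dict(np.load(n+"0.npz")); print(n,proj(r,[W(52,115,68),W(-30,115,94),W(64,0,118),W(64*.866,32,104)]).round(1).tolist())
    d,P=cloud(r); q=P[(P[...,2]>.06)&(P[...,2]<.14)&(np.linalg.norm(P[...,:2]-C,axis=-1)>.16)&(P[...,0]>.2)&(P[...,0]<.85)&(abs(P[...,1])<.55)]
    g=np.unique((q[:,:2]/.04).round().astype(int),axis=0,return_counts=True)
    print([((a*.04).round(2).tolist(),int(b)) for a,b in zip(*g) if b>25])
E
```

```text
[0.22688201 0.50046353 0.23058396] [[-0.911, 0.413, -0.001], [0.413, 0.911, -0.001], [0.0, -0.002, -1.0]]
1 [-0.   -0.   -0.72] 0.9931875885492178
-1 [-0.    0.    2.42] 2.466619524833612
hinge [0.57712355 0.07915008 0.068     ] lip [0.49866484 0.0553125  0.094     ] post [ 0.46685168 -0.04911659  0.096     ]
scene [[292.7, 260.2], [305.0, 227.5], [235.0, 232.1], [252.1, 238.5]]
[([0.4, 0.28], 134), ([0.4, 0.32], 228), ([0.4, 0.36], 44), ([0.44, 0.28], 54), ([0.44, 0.32], 246), ([0.44, 0.36], 73), ([0.48, 0.32], 53), ([0.48, 0.36], 53), ([0.6, 0.32], 293), ([0.6, 0.36], 48), ([0.64, 0.28], 116), ([0.64, 0.32], 831), ([0.72, 0.0], 437), ([0.72, 0.04], 471), ([0.76, -0.36], 58), ([0.76, 0.0], 156), ([0.76, 0.36], 401), ([0.76, 0.4], 594), ([0.76, 0.44], 652), ([0.76, 0.48], 750), ([0.76, 0.52], 543), ([0.76, 0.56], 38), ([0.8, -0.36], 561), ([0.8, 0.36], 479), ([0.8, 0.4], 653), ([0.8, 0.44], 699), ([0.8, 0.48], 308), ([0.84, -0.36], 342), ([0.84, 0.36], 398), ([0.84, 0.4], 504), ([0.84, 0.44], 129)]
side [[262.2, 186.4], [246.3, 195.8], [309.9, 176.3], [295.2, 180.4]]
[([0.36, 0.32], 33), ([0.4, 0.28], 163), ([0.4, 0.32], 37), ([0.4, 0.36], 91), ([0.44, 0.28], 39), ([0.44, 0.32], 102), ([0.44, 0.36], 34), ([0.48, 0.32], 48), ([0.6, 0.28], 227), ([0.6, 0.32], 214), ([0.64, 0.28], 29), ([0.72, -0.04], 31), ([0.72, 0.36], 126), ([0.72, 0.4], 160), ([0.72, 0.44], 177), ([0.72, 0.48], 162), ([0.72, 0.52], 135), ([0.72, 0.56], 35), ([0.76, -0.52], 180), ([0.76, -0.48], 845), ([0.76, -0.44], 802), ([0.76, -0.4], 730), ([0.76, -0.36], 163), ([0.76, 0.36], 343), ([0.76, 0.4], 124), ([0.76, 0.44], 96), ([0.76, 0.48], 93), ([0.76, 0.52], 102), ([0.76, 0.56], 28), ([0.8, 0.36], 274), ([0.8, 0.4], 65), ([0.8, 0.44], 56), ([0.8, 0.48], 57), ([0.8, 0.52], 53), ([0.84, 0.36], 199), ([0.84, 0.4], 48), ([0.84, 0.44], 41), ([0.84, 0.48], 38), ([0.84, 0.52], 40)]
```

Run:
```python
from h import *
p,M=now(); rows(p,M,[(W(-82,112,140),ori(50),10)])
```

```text
--- to [0.4498 0.0373 0.14  ] mm/row 52.2 deg/row 5.7
[-3.943, -3.296, 0.91, -0.025, -0.067, -0.069]
[-3.639, -3.583, 1.076, -0.025, -0.067, -0.069]
[-3.306, -3.852, 1.215, -0.025, -0.067, -0.069]
[-2.946, -4.1, 1.323, -0.025, -0.067, -0.069]
[-2.564, -4.325, 1.401, -0.025, -0.067, -0.069]
[-2.163, -4.524, 1.447, -0.025, -0.067, -0.069]
[-1.748, -4.696, 1.461, -0.025, -0.067, -0.069]
[-1.321, -4.838, 1.443, -0.025, -0.067, -0.069]
[-0.888, -4.951, 1.393, -0.025, -0.067, -0.069]
[-0.453, -5.031, 1.311, -0.025, -0.067, -0.069]
```

Request:
step_arm(rows=[[[-3.943,-3.296,0.91,-0.025,-0.067,-0.069],[-3.639,-3.583,1.076,-0.025,-0.067,-0.069],[-3.306,-3.852,1.215,-0.025,-0.067,-0.069],[-2.946,-4.1,1.323,-0.025,-0.067,-0.069],[-2.564,-4.325,1.401,-0.025,-0.067,-0.069],[-2.163,-4.524,1.447,-0.025,-0.067,-0.069],[-1.748,-4.696,1.461,-0.025,-0.067,-0.069],[-1.321,-4.838,1.443,-0.025,-0.067,-0.069],[-0.888,-4.951,1.393,-0.025,-0.067,-0.069],[-0.453,-5.031,1.311,-0.025,-0.067,-0.069]]], hand=0)

```text
t: 1.35
position: [0.4503, 0.0364, 0.1418]
ee_rot: [-0.362, 2.414, 0.127]
ft_force: [1.6, 0.3, -0.4]
grip_width: -0.0001
```

Request:
step_arm(rows=[[[0,0,0,0,0,0],[0,0,0,0,0,0]]])

```text
t: 1.6
position: [0.4492, 0.0376, 0.1404]
ee_rot: [-0.355, 2.422, 0.129]
ft_force: [0.2, 0.1, 0.1]
grip_width: 0.0001
```

Run:
```python
from h import *
from cell import manip
s=manip.state(); p,M=now(); print(p,M[:,2],s["q"],s["grip_width"])
b=[]
for n in ["scene","side","wrist"]:
    r=manip.read_camera(n); np.savez(f"{n}1.npz",**r)
    im=r["frame"][...,::-1].copy(); uv=proj(r,[p,W(-30,115,94),W(52,115,68)]); print(n,uv.round(1).tolist(),r["eye"],r["fovy"])
    if n!="wrist":
        u,v=uv.mean(0).astype(int); im=im[max(v-60,0):v+60,max(u-80,0):u+80]; im=cv2.resize(im,(480,360),interpolation=cv2.INTER_CUBIC)
        b.append(im)
    else: cv2.imwrite("pics/w1.png",im)
cv2.imwrite("pics/c1.png",np.vstack([np.hstack(b)])[:, :800] if False else cv2.resize(np.hstack(b),(800,300)))
```

```text
[0.44915296 0.03757102 0.14037079] [ 0.6156336   0.18453238 -0.7661221 ] [-0.3540014  -0.04570156 -1.24354239 -0.21752186  0.39683568 -0.52311396] 0.00012178486444898068
scene [[311.4, 195.9], [305.0, 227.5], [292.7, 260.2]] [1.23141084 0.53710565 0.66287314] 45.18368859644052
side [[234.6, 191.4], [246.3, 195.8], [262.2, 186.4]] [-0.00325325 -0.4609307   0.60267425] 55.881460106347284
wrist [[273.1, 273.3], [278.0, 233.0], [277.6, 247.0]] [ 0.29902527 -0.00637995  0.1958385 ] 61.88672727646081
```

View pics/c1.png

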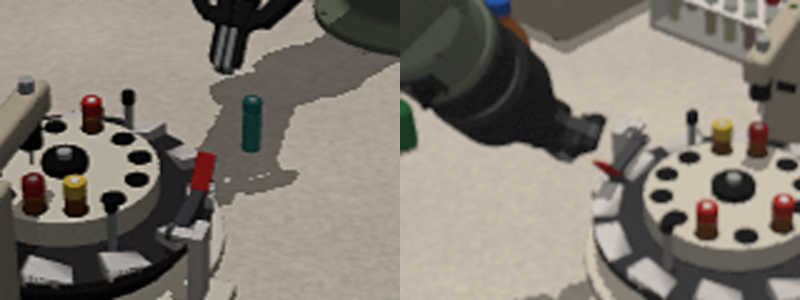

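View pics/w1.png

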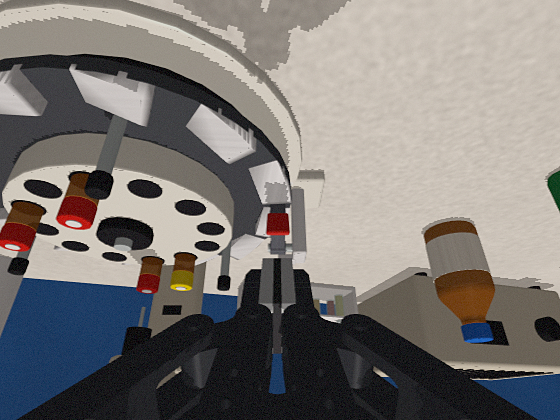

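Both views show the shut fingertips about 80 mm up and back from the lip. In the wrist picture (inverted) the lip is at (278,225), in line with the finger split at x≈277. I'll take the lip and post positions from the wrist depth.

Run:
```python
from h import *
r=dict(np.load("wrist1.npz")); d,P=cloud(r)
def loc(p): L=(p[:,:2]@[1,1j]-(C[0]+1j*C[1]))*np.exp(-1j*TH); return np.c_[L.real,L.imag,p[:,2]]*1e3
for m,a,c in blobs(r,(0,140,50),(8,255,255)):
    p=loc(P[m]); p=p[(p[:,2]>50)&(p[:,2]<130)]
    if len(p)>20: print(a,c.round(),np.percentile(p,[3,50,97],axis=0).round(1).tolist())
for m,a,c in blobs(r,(18,120,80),(32,255,255)):
    p=loc(P[m]); print("y",a,c.round(),np.percentile(p,[3,50,97],axis=0).round(1).tolist())
p=loc(P[60:140,70:130].reshape(-1,3)); 
# teeth top height near path
q=loc(P.reshape(-1,3)); k=(q[:,0]>-75)&(q[:,0]<0)&(q[:,1]>100)&(q[:,1]<126)&(q[:,2]>40)&(q[:,2]<90)
h=np.histogram(q[k,2],bins=np.arange(40,92,4)); print(h)
p,M=now(); rows(p,M,[(W(-56,114,98),ori(50),2),(W(-35.5,114,71),ori(50),5)])
```

```text
951 [ 77. 212.] [[-73.4, -6.4, 92.3], [-69.9, 3.4, 100.2], [-58.3, 8.5, 104.5]]
466 [278. 224.] [[-31.0, 107.7, 68.4], [-24.3, 114.3, 84.4], [-11.3, 121.6, 94.2]]
763 [ 17. 236.] [[-41.1, -60.5, 92.0], [-37.4, -50.8, 99.4], [-25.7, -46.6, 104.3]]
358 [148. 283.] [[54.5, -6.4, 92.1], [57.1, 2.5, 99.4], [70.2, 8.7, 104.3]]
y 397 [181. 280.] [[46.0, 23.2, 91.2], [48.6, 33.5, 99.3], [62.5, 40.5, 104.4]]
(array([152, 162, 598, 445, 538, 143,  38,  51,  58,  57,  65,  67]), array([40, 44, 48, 52, 56, 60, 64, 68, 72, 76, 80, 84, 88]))
--- to [0.4741 0.0468 0.098 ] mm/row 25.1 deg/row 0.1
[0.411, -0.037, 2.475, 0.0, 0.001, 0.001]
[0.409, -0.037, 2.475, 0.0, 0.001, 0.001]
--- to [0.4937 0.0528 0.071 ] mm/row 6.8 deg/row 0.0
[0.033, 0.0, 0.677, 0.0, 0.0, 0.0]
[0.033, 0.0, 0.677, 0.0, 0.0, 0.0]
[0.033, 0.0, 0.677, 0.0, 0.0, 0.0]
[0.033, 0.0, 0.677, 0.0, 0.0, 0.0]
[0.033, 0.0, 0.677, 0.0, 0.0, 0.0]
```

Request:
step_arm(rows=[[[0.41,-0.04,2.475,0,0,0],[0.41,-0.04,2.475,0,0,0],[0.033,0,0.677,0,0,0],[0.033,0,0.677,0,0,0],[0.033,0,0.677,0,0,0],[0.033,0,0.677,0,0,0],[0.033,0,0.677,0,0,0],[0,0,0,0,0,0]]])

```text
t: 2.75
position: [0.4944, 0.0503, 0.0705]
ee_rot: [-0.358, 2.42, 0.129]
ft_force: [0.3, -0.4, -0.5]
grip_width: 0.0001
```

Run:
```python
from h import *
from cell import manip
s=manip.state(); p,M=now(); print(p,M[:,2],s["q"],s["ft_force"], W(-35.5,114,71)-p)
b=[]
for n in ["scene","side","wrist"]:
    r=manip.read_camera(n); np.savez(f"{n}2.npz",**r)
    im=r["frame"][...,::-1].copy(); uv=proj(r,[p,W(-30,115,94)])
    u,v=uv.mean(0).astype(int); im=im[max(v-40,0):v+40,max(u-35,0):u+35]; b.append(cv2.resize(im,(266,304),interpolation=cv2.INTER_CUBIC))
cv2.imwrite("pics/c2.png",np.hstack(b))
```

```text
[0.49441315 0.05032815 0.07053184] [ 0.61660605  0.18508723 -0.76520565] [-0.26096903  0.29382829 -1.24957106 -0.59406028  0.34470073 -0.44314655] [ 0.30623577 -0.40958721 -0.52141683] [-0.00072008  0.00242867  0.00046816]
```

View pics/c2.png

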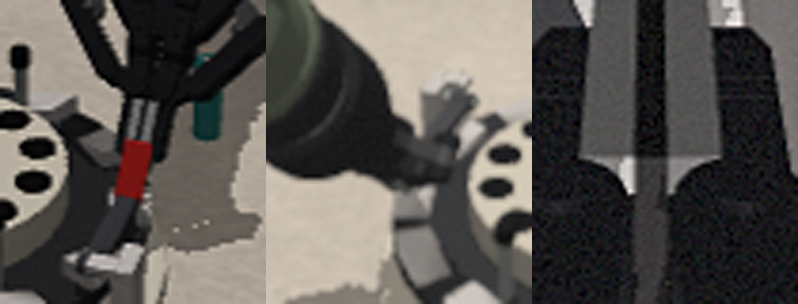

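The scene crop shows the fingertips tucked under the red lip (edge at (135,145) in the first crop), and the force readings are clean. Next is the throw, along a circle round the hinge.

```bash
cat >> h.py <<'E'
def loc(p): L=(np.atleast_2d(p)[:,:2]@[1,1j]-(C[0]+1j*C[1]))*np.exp(-1j*TH); return np.c_[L.real,L.imag,np.atleast_2d(p)[:,2]]*1e3
E
python3 - <<'E'
from h import *
p,M=now(); c=loc(p-.011*M[:,0])[0]; v=c-[52,115,68]; r0=np.hypot(v[0],v[2]); a0=np.degrees(np.arctan2(v[2],v[0])); print(c,r0,a0)
way=[]
for i in range(1,21):
    f=101*i/20; a=np.radians(a0-f); O=ori(50+50*i/20)
    way.append((W(52+r0*np.cos(a),c[1]+1,68+r0*np.sin(a))+.011*O[:,0],O,1))
rows(p,M,way)
E
```

```text
[-27.36985088 111.52618029  77.92788631] 79.98835011809402 172.87025350809895
--- to [0.4947 0.0515 0.0782] mm/row 7.5 deg/row 2.6
[-0.539, 0.099, -0.505, -0.002, 0.045, -0.0]
--- to [0.4961 0.052  0.0854] mm/row 7.4 deg/row 2.5
[-0.558, -0.0, -0.48, -0.0, 0.044, -0.0]
--- to [0.4981 0.0526 0.0924] mm/row 7.3 deg/row 2.5
[-0.577, 0.0, -0.455, 0.0, 0.044, 0.0]
--- to [0.5007 0.0534 0.0992] mm/row 7.3 deg/row 2.5
[-0.594, -0.0, -0.429, 0.0, 0.044, -0.0]
--- to [0.5039 0.0543 0.1058] mm/row 7.3 deg/row 2.5
[-0.611, -0.0, -0.402, -0.0, 0.044, -0.0]
--- to [0.5075 0.0554 0.112 ] mm/row 7.3 deg/row 2.5
[-0.626, -0.0, -0.374, -0.0, 0.044, 0.0]
--- to [0.5117 0.0567 0.1178] mm/row 7.3 deg/row 2.5
[-0.64, 0.0, -0.346, -0.0, 0.044, -0.0]
--- to [0.5163 0.0581 0.1232] mm/row 7.3 deg/row 2.5
[-0.652, -0.0, -0.318, -0.0, 0.044, 0.0]
--- to [0.5213 0.0596 0.1282] mm/row 7.2 deg/row 2.5
[-0.664, -0.0, -0.288, 0.0, 0.044, -0.0]
--- to [0.5267 0.0612 0.1327] mm/row 7.2 deg/row 2.5
[-0.674, 0.0, -0.259, 0.0, 0.044, -0.0]
--- to [0.5324 0.063  0.1367] mm/row 7.2 deg/row 2.5
[-0.682, -0.0, -0.229, -0.0, 0.044, -0.0]
--- to [0.5385 0.0648 0.1401] mm/row 7.2 deg/row 2.5
[-0.69, -0.0, -0.198, -0.0, 0.044, 0.0]
--- to [0.5448 0.0667 0.143 ] mm/row 7.2 deg/row 2.5
[-0.696, 0.0, -0.167, 0.0, 0.044, 0.0]
--- to [0.5512 0.0687 0.1452] mm/row 7.1 deg/row 2.5
[-0.7, 0.0, -0.136, 0.0, 0.044, -0.0]
--- to [0.5578 0.0707 0.1469] mm/row 7.1 deg/row 2.5
[-0.704, -0.0, -0.105, -0.0, 0.044, -0.0]
--- to [0.5646 0.0727 0.1479] mm/row 7.1 deg/row 2.5
[-0.705, 0.0, -0.074, 0.0, 0.044, -0.0]
--- to [0.5713 0.0748 0.1484] mm/row 7.1 deg/row 2.5
[-0.706, -0.0, -0.042, -0.0, 0.044, 0.0]
--- to [0.578  0.0768 0.1482] mm/row 7.0 deg/row 2.5
[-0.705, -0.0, -0.011, 0.0, 0.044, 0.0]
--- to [0.5847 0.0789 0.1473] mm/row 7.0 deg/row 2.5
[-0.703, 0.0, 0.02, 0.0, 0.044, 0.0]
--- to [0.5913 0.0809 0.1459] mm/row 7.0 deg/row 2.5
[-0.699, -0.0, 0.051, -0.0, 0.044, -0.0]
```

Run:
```python
from h import *
p,M=now(); p1=p-.0055*M[:,0]; way=[(p1,M,1)]
c=loc(p1-.011*M[:,0])[0]; v=c-[52,115,68]; r0=np.hypot(v[0],v[2]); a0=np.degrees(np.arctan2(v[2],v[0])); print(c,r0,a0)
for i in range(1,20):
    f=98*i/19; a=np.radians(a0-f); O=ori(50+50*i/19)
    way.append((W(52+r0*np.cos(a),c[1]+.5,68+r0*np.sin(a))+.011*O[:,0],O,1))
rows(p,M,way)
```

```text
[-23.16169328 111.52415535  81.46927101] 76.3590295835071 169.84021228009593
--- to [0.4982 0.0515 0.0744] mm/row 5.5 deg/row 0.0
[-0.55, 0.0, -0.0, 0.0, 0.0, 0.0]
--- to [0.4992 0.0524 0.0815] mm/row 7.2 deg/row 2.7
[-0.549, 0.049, -0.467, -0.002, 0.047, -0.0]
--- to [0.5009 0.0529 0.0884] mm/row 7.2 deg/row 2.6
[-0.566, 0.0, -0.442, 0.0, 0.046, 0.0]
--- to [0.5032 0.0536 0.0952] mm/row 7.2 deg/row 2.6
[-0.583, 0.0, -0.417, -0.0, 0.046, 0.0]
--- to [0.5061 0.0545 0.1017] mm/row 7.1 deg/row 2.6
[-0.598, -0.0, -0.391, -0.0, 0.046, -0.0]
--- to [0.5095 0.0555 0.1079] mm/row 7.1 deg/row 2.6
[-0.613, 0.0, -0.364, 0.0, 0.046, 0.0]
--- to [0.5133 0.0567 0.1137] mm/row 7.1 deg/row 2.6
[-0.626, 0.0, -0.337, 0.0, 0.046, -0.0]
--- to [0.5177 0.058  0.1191] mm/row 7.1 deg/row 2.6
[-0.638, -0.0, -0.309, 0.0, 0.046, 0.0]
--- to [0.5225 0.0594 0.1241] mm/row 7.1 deg/row 2.6
[-0.649, 0.0, -0.281, -0.0, 0.046, -0.0]
--- to [0.5276 0.061  0.1286] mm/row 7.0 deg/row 2.6
[-0.658, -0.0, -0.252, -0.0, 0.046, 0.0]
--- to [0.5332 0.0627 0.1327] mm/row 7.0 deg/row 2.6
[-0.666, 0.0, -0.223, 0.0, 0.046, -0.0]
--- to [0.539  0.0645 0.1361] mm/row 7.0 deg/row 2.6
[-0.673, -0.0, -0.193, -0.0, 0.046, 0.0]
--- to [0.5451 0.0663 0.139 ] mm/row 7.0 deg/row 2.6
[-0.679, 0.0, -0.164, -0.0, 0.046, -0.0]
--- to [0.5513 0.0682 0.1414] mm/row 7.0 deg/row 2.6
[-0.683, -0.0, -0.134, 0.0, 0.046, 0.0]
--- to [0.5578 0.0702 0.1431] mm/row 6.9 deg/row 2.6
[-0.686, -0.0, -0.103, -0.0, 0.046, -0.0]
--- to [0.5643 0.0721 0.1442] mm/row 6.9 deg/row 2.6
[-0.688, 0.0, -0.073, 0.0, 0.046, -0.0]
--- to [0.5709 0.0741 0.1447] mm/row 6.9 deg/row 2.6
[-0.688, 0.0, -0.043, 0.0, 0.046, 0.0]
--- to [0.5775 0.0761 0.1446] mm/row 6.9 deg/row 2.6
[-0.687, -0.0, -0.013, -0.0, 0.046, -0.0]
--- to [0.584  0.0781 0.1438] mm/row 6.9 deg/row 2.6
[-0.685, -0.0, 0.018, 0.0, 0.046, 0.0]
--- to [0.5904 0.0801 0.1425] mm/row 6.8 deg/row 2.6
[-0.681, 0.0, 0.048, -0.0, 0.046, 0.0]
```

Request:
step_arm(rows=[[[-0.55,0,0,0,0,0],[-0.55,0.05,-0.467,0,0.046,0],[-0.566,0,-0.442,0,0.046,0],[-0.583,0,-0.417,0,0.046,0],[-0.598,0,-0.391,0,0.046,0],[-0.613,0,-0.364,0,0.046,0],[-0.626,0,-0.337,0,0.046,0],[-0.638,0,-0.309,0,0.046,0],[-0.649,0,-0.281,0,0.046,0],[-0.658,0,-0.252,0,0.046,0]]])

```text
t: 4.15
position: [0.5278, 0.0612, 0.1296]
ee_rot: [-0.418, 2.828, 0.057]
ft_force: [-0.1, 0.1, -0.2]
grip_width: 0.0
```

Run:
```python
from h import *
from cell import manip
p,M=now(); print(p,manip.state()["ft_force"],loc(p))
for n in ["scene","side"]:
    r=manip.read_camera(n); np.savez(f"{n}3.npz",**r); d,P=cloud(r)
    for m,a,c in blobs(r,(0,130,40),(8,255,255)):
        q=loc(P[m]); q=q[(q[:,1]>90)&(q[:,1]<135)&(abs(q[:,0])<120)&(q[:,2]<200)]
        if len(q)>5: print(n,a,c.round(),np.percentile(q,[3,50,97],axis=0).round(1).tolist())
```

```text
[0.5277751  0.06121444 0.12959375] [-0.09704838  0.14386873 -0.20249752] [[ -0.43120521 112.18464352 129.59374886]]
scene 101 [300. 224.] [[9.8, 108.5, 113.0], [12.3, 116.5, 129.6], [14.2, 123.5, 144.1]]
side 14 [256. 178.] [[-1.6, 102.7, 113.6], [9.3, 108.9, 117.3], [12.2, 118.0, 130.5]]
```

Request:
step_arm(rows=[[[-0.666,0,-0.223,0,0.046,0],[-0.673,0,-0.193,0,0.046,0],[-0.679,0,-0.164,0,0.046,0],[-0.683,0,-0.134,0,0.046,0],[-0.686,0,-0.103,0,0.046,0],[-0.688,0,-0.073,0,0.046,0],[-0.688,0,-0.043,0,0.046,0],[-0.687,0,-0.013,0,0.046,0],[-0.685,0,0.018,0,0.046,0],[-0.681,0,0.048,0,0.046,0]]])

```text
t: 5.5
position: [0.5903, 0.08, 0.1424]
ee_rot: [0.433, -2.937, 0.04]
ft_force: [0.3, 0.8, -0.0]
grip_width: -0.0002
```

```bash
cat > lip.py <<'E'
from h import *
from cell import manip
import sys
k=sys.argv[1]; p,M=now(); print(p,manip.state()["ft_force"],"loc",loc(p))
for n in ["scene","side"]:
    r=manip.read_camera(n); np.savez(f"{n}{k}.npz",**r); d,P=cloud(r)
    for m,a,c in blobs(r,(0,130,40),(8,255,255)):
        q=loc(P[m]); q=q[(q[:,1]>90)&(q[:,1]<135)&(abs(q[:,0])<120)&(q[:,2]<200)]
        if len(q)>5: print(n,a,c.round(),np.percentile(q,[3,50,97],axis=0).round(1).tolist())
E
python3 lip.py 4
```

```text
[0.59031957 0.08003338 0.1424099 ] [ 0.2769415   0.76564941 -0.01481832] loc [[ 64.88290873 112.00904641 142.40989625]]
scene 28 [290. 236.] [[57.1, 109.7, 130.0], [82.8, 119.6, 146.8], [86.6, 124.6, 149.5]]
side 24 [264. 160.] [[59.3, 108.1, 128.9], [65.2, 113.3, 132.8], [72.4, 118.8, 139.2]]
```

Request:
step_arm(rows=[[[-0.5,0,0.07,0,0,0],[0,0,0,0,0,0]]])

```text
t: 5.85
position: [0.5948, 0.0814, 0.1411]
ee_rot: [0.434, -2.938, 0.04]
ft_force: [-0.1, -0.3, -0.2]
grip_width: 0.0001
```

```bash
python3 lip.py 5
python3 - <<'E'
from h import *
p,M=now()
a=np.radians(181)
rows(p,M,[(W(35,110,175),ori(95),2),(W(98*np.cos(a),98*np.sin(a),150),ori(90),5),(W(98*np.cos(a),98*np.sin(a),82),ori(90),3)])
E
```

```text
[0.59483392 0.08136241 0.14107653] [-0.05104758 -0.34598529 -0.23361101] loc [[ 69.58865368 111.96835018 141.0765287 ]]
scene 52 [288. 242.] [[71.0, 110.2, 129.4], [89.8, 118.2, 138.4], [100.7, 124.3, 142.4]]
side 25 [266. 160.] [[58.7, 105.8, 127.8], [73.2, 111.3, 130.6], [81.3, 119.9, 144.6]]
--- to [0.5623 0.0694 0.175 ] mm/row 24.1 deg/row 2.5
[1.99, -0.104, -1.359, -0.001, -0.043, -0.001]
[1.93, -0.101, -1.444, -0.001, -0.043, -0.001]
--- to [ 0.4675 -0.0761  0.15  ] mm/row 35.1 deg/row 1.0
[2.606, -2.234, 0.73, -0.0, -0.017, -0.0]
[2.618, -2.234, 0.684, -0.0, -0.017, -0.0]
[2.63, -2.234, 0.639, -0.0, -0.017, -0.0]
[2.641, -2.234, 0.593, -0.0, -0.017, -0.0]
[2.651, -2.234, 0.546, -0.0, -0.017, -0.0]
--- to [ 0.4675 -0.0761  0.082 ] mm/row 22.7 deg/row 0.0
[0.0, 0.0, 2.267, 0.0, 0.0, 0.0]
[0.0, 0.0, 2.267, 0.0, 0.0, 0.0]
[0.0, 0.0, 2.267, 0.0, 0.0, 0.0]
```

Request:
step_arm(rows=[[[1.99,-0.1,-1.36,0,-0.043,0],[1.93,-0.1,-1.444,0,-0.043,0],[2.606,-2.33,0.73,0,-0.017,0],[2.618,-2.33,0.684,0,-0.017,0],[2.63,-2.33,0.639,0,-0.017,0],[2.641,-2.33,0.593,0,-0.017,0],[2.651,-2.33,0.546,0,-0.017,0],[0,0,0,0,0,0]]])

```text
t: 6.95
position: [0.4672, -0.0817, 0.1503]
ee_rot: [0.453, -3.105, 0.003]
ft_force: [-0.5, 0.1, -0.0]
grip_width: -0.0002
```

```bash
python3 lip.py 6
python3 - <<'E'
from h import *
from cell import manip
p,M=now(); print(manip.state()["q"])
r=manip.read_camera("wrist"); np.savez("wrist6.npz",**r); cv2.imwrite("pics/w6.png",r["frame"][...,::-1])
print(proj(r,[p,W(-90.8,24.3,96),W(-64,0,104)]))
d,P=cloud(r); q=loc(P.reshape(-1,3)); L=q[:,0]+1j*q[:,1]
k=(abs(L)>84)&(abs(L)<105)&(q[:,2]>92)&(q[:,2]<105); print("cap",k.sum(),np.percentile(q[k],[3,50,97],axis=0).round(1).tolist())
rows(p,M,[(W(-98,-5,82),ori(90),4)])
E
```

```text
[ 0.46717992 -0.08168696  0.1502824 ] [-0.51526279  0.14390794 -0.0309567 ] loc [[-99.95123794  -6.93020175 150.28240363]]
scene 51 [288. 242.] [[69.5, 110.2, 128.6], [91.2, 118.0, 138.5], [101.1, 124.3, 142.3]]
[-0.32342488  0.26715033 -0.50048773  0.80371165 -0.00277896 -0.61589229]
[[277.13297938 275.93439967]
 [326.7518046  239.60926169]
 [287.53514849 284.41230623]]
cap 426 [[-96.3, -90.2, 93.2], [-91.8, 22.1, 101.4], [20.7, 27.9, 103.0]]
--- to [ 0.4685 -0.0793  0.082 ] mm/row 17.2 deg/row 0.1
[0.003, 0.038, 1.717, -0.0, -0.001, -0.001]
[0.004, 0.037, 1.717, -0.0, -0.001, -0.001]
[0.004, 0.036, 1.717, -0.0, -0.001, -0.001]
[0.005, 0.035, 1.717, -0.0, -0.001, -0.001]
```

View pics/w6.png

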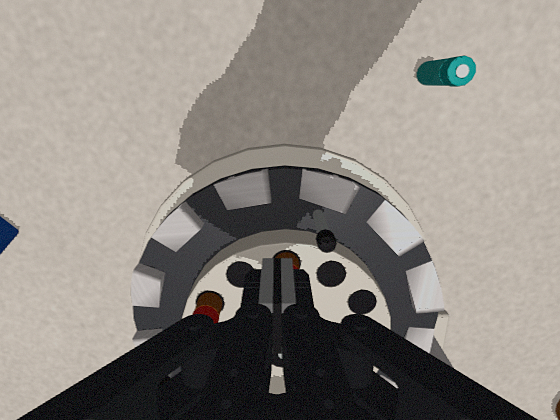

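The wrist view shows the black post cap at (326,240), as predicted. The fingers at (277,275) are just on its counterclockwise side. Now I go down beside the post and push it round.

Request:
step_arm(rows=[[[0,0.04,1.717,0,0,0],[0,0.04,1.717,0,0,0],[0,0.04,1.717,0,0,0],[0,0.04,1.7,0,0,0]]])

```text
t: 7.6
position: [0.4693, -0.0781, 0.0813]
ee_rot: [0.462, -3.105, 0.004]
ft_force: [-0.0, -0.0, -0.5]
grip_width: 0.0
```

```bash
cat > caro.py <<'E'
from h import *
from cell import manip
import sys
# carousel turn from yellow/red cap tops, per camera, relative to first picture
k=sys.argv[1]; p,M=now(); s=manip.state(); print(p,s["ft_force"],"loc",loc(p), "ang",np.degrees(np.arctan2(*loc(p)[0][1::-1])))
for n in ["scene","side"]:
    r=manip.read_camera(n); np.savez(f"{n}{k}.npz",**r); r0=dict(np.load(n+"0.npz"))
    out=[]
    for rr in (r0,r):
        d,P=cloud(rr); L=[]
        for lo,hi in [((18,100,60),(34,255,255)),((0,120,40),(9,255,255))]:
            for m,a,c in blobs(rr,lo,hi):
                q=loc(P[m]); q=q[(q[:,2]>102)&(q[:,2]<108)]
                if len(q)>3:
                    mm=(q.min(0)+q.max(0))/2; z=mm[0]+1j*mm[1]
                    if 50<abs(z)<78: L.append(("y" if lo[0] else "r",round(np.degrees(np.angle(z)),1),round(abs(z),1),len(q)))
        out.append(L)
    print(n,"before",out[0],"now",out[1])
E
python3 caro.py 7
python3 - <<'E'
from h import *
p,M=now(); way=[]
for a in np.linspace(181,158,8)[0:]: t=np.radians(a); way.append((W(98*np.cos(t),98*np.sin(t),82),ori(90,1,a-180),1))
rows(p,M,way)
E
```

```text
[ 0.46933209 -0.07811794  0.08132114] [-0.00502492 -0.03522069 -0.46566884] loc [[-96.85449037  -4.14095768  81.32114139]] ang -177.55184307399506
scene before [('y', np.float64(30.2), np.float64(67.0), 39), ('r', np.float64(178.7), np.float64(61.8), 27), ('r', np.float64(1.9), np.float64(66.7), 35)] now [('y', np.float64(30.1), np.float64(68.0), 39), ('r', np.float64(178.3), np.float64(61.5), 32), ('r', np.float64(1.3), np.float64(65.9), 30)]
side before [('y', np.float64(29.6), np.float64(62.9), 20), ('r', np.float64(-1.2), np.float64(62.8), 17), ('r', np.float64(-120.6), np.float64(66.2), 25), ('r', np.float64(-178.9), np.float64(65.0), 26)] now [('r', np.float64(-1.1), np.float64(62.3), 18), ('r', np.float64(-120.5), np.float64(65.9), 28)]
--- to [ 0.4675 -0.0761  0.082 ] mm/row 2.3 deg/row 1.0
[-0.021, 0.165, -0.162, 0.0, -0.005, -0.017]
--- to [ 0.466  -0.0707  0.082 ] mm/row 5.6 deg/row 3.3
[-0.016, 0.562, 0.0, 0.0, -0.0, 0.057]
--- to [ 0.4647 -0.0653  0.082 ] mm/row 5.6 deg/row 3.3
[-0.016, 0.562, 0.0, 0.0, 0.0, 0.057]
--- to [ 0.4638 -0.0597  0.082 ] mm/row 5.6 deg/row 3.3
[-0.016, 0.562, 0.0, 0.0, 0.0, 0.057]
--- to [ 0.4631 -0.0541  0.082 ] mm/row 5.6 deg/row 3.3
[-0.016, 0.562, 0.0, 0.0, 0.0, 0.057]
--- to [ 0.4628 -0.0485  0.082 ] mm/row 5.6 deg/row 3.3
[-0.016, 0.562, 0.0, 0.0, -0.0, 0.057]
--- to [ 0.4628 -0.0429  0.082 ] mm/row 5.6 deg/row 3.3
[-0.016, 0.562, 0.0, 0.0, 0.0, 0.057]
--- to [ 0.4632 -0.0373  0.082 ] mm/row 5.6 deg/row 3.3
[-0.016, 0.562, 0.0, 0.0, 0.0, 0.057]
```

Request:
step_arm(rows=[[[-0.02,0.165,-0.05,0,0,0],[-0.016,0.562,0,0,0,0.05],[-0.016,0.562,0,0,0,0.057],[-0.016,0.562,0,0,0,0.057],[-0.016,0.562,0,0,0,0.057],[-0.016,0.562,0,0,0,0.057],[-0.016,0.562,0,0,0,0.057],[-0.008,0.281,0,0,0,0.028],[0,0,0,0,0,0]]])

```text
t: 8.82
position: [0.4646, -0.0411, 0.0827]
ee_rot: [-0.108, -3.139, 0.004]
ft_force: [-0.8, 0.3, 0.1]
grip_width: -0.0001
```

```bash
python3 caro.py 8
```

```text
[ 0.4645965  -0.04110968  0.08267238] [-0.82615561  0.26918304  0.07843637] loc [[-90.62719306  32.64569637  82.67237668]] ang 160.18998296057876
scene before [('y', np.float64(30.2), np.float64(67.0), 39), ('r', np.float64(178.7), np.float64(61.8), 27), ('r', np.float64(1.9), np.float64(66.7), 35)] now [('y', np.float64(14.0), np.float64(66.7), 41), ('r', np.float64(160.6), np.float64(61.8), 29), ('r', np.float64(-14.7), np.float64(65.1), 34)]
side before [('y', np.float64(29.6), np.float64(62.9), 20), ('r', np.float64(-1.2), np.float64(62.8), 17), ('r', np.float64(-120.6), np.float64(66.2), 25), ('r', np.float64(-178.9), np.float64(65.0), 26)] now [('y', np.float64(11.9), np.float64(61.7), 21), ('r', np.float64(-18.1), np.float64(62.4), 21), ('r', np.float64(168.6), np.float64(66.9), 8), ('r', np.float64(-136.7), np.float64(65.3), 25)]
```

Request:
step_arm(rows=[[[0,0.35,0,0,0,0.036],[0,0.35,0,0,0,0.036],[0,0.35,0,0,0,0.036],[0,0.35,0,0,0,0.036],[0,0.35,0,0,0,0.036],[0,0.25,0,0,0,0.028],[0,0.1,0,0,0,0.01],[0,0,0,0,0,0]]])

```text
t: 9.93
position: [0.4674, -0.0206, 0.0821]
ee_rot: [-0.45, -3.107, 0.004]
ft_force: [-0.3, -0.3, 0.3]
grip_width: -0.0002
```

```bash
python3 caro.py 9
python3 - <<'E'
from h import *
for n in ["scene","side"]:
    r=dict(np.load(n+"9.npz")); d,P=cloud(r); q=loc(P.reshape(-1,3))
    k=(q[:,2]>104+8)&(q[:,2]<157)&(abs(q[:,0]-64)<15)&(abs(q[:,1])<15)   # needle/holder under arm
    print(n,k.sum(), np.percentile(q[k],[5,50,95],axis=0).round(1).tolist() if k.sum()>3 else "")
    u,v=proj(r,W(64,0,110))[0].astype(int); im=r["frame"][v-45:v+45,u-60:u+60,::-1]; cv2.imwrite(f"pics/n_{n}.png",im)
cv2.imwrite("pics/n9.png",np.hstack([cv2.resize(cv2.imread(f"pics/n_{n}.png"),(400,300),interpolation=cv2.INTER_CUBIC) for n in ("scene","side")]))
E
```

```text
[ 0.46744913 -0.02060627  0.08205809] [-0.29814525 -0.27468224  0.25762314] loc [[-81.93736564  51.43437046  82.05809035]] ang 147.88236110573882
scene before [('y', np.float64(30.2), np.float64(67.0), 39), ('r', np.float64(178.7), np.float64(61.8), 27), ('r', np.float64(1.9), np.float64(66.7), 35)] now [('y', np.float64(2.7), np.float64(66.1), 36), ('r', np.float64(-152.1), np.float64(60.0), 15), ('r', np.float64(148.3), np.float64(62.4), 29), ('r', np.float64(-22.3), np.float64(62.7), 15)]
side before [('y', np.float64(29.6), np.float64(62.9), 20), ('r', np.float64(-1.2), np.float64(62.8), 17), ('r', np.float64(-120.6), np.float64(66.2), 25), ('r', np.float64(-178.9), np.float64(65.0), 26)] now [('y', np.float64(0.2), np.float64(63.0), 22), ('r', np.float64(-30.5), np.float64(63.2), 21), ('r', np.float64(153.5), np.float64(62.5), 19), ('r', np.float64(-150.0), np.float64(66.4), 28)]
scene 64 [[64.4, 0.2, 122.6], [70.9, 7.1, 143.5], [75.2, 11.2, 154.8]]
side 67 [[53.3, -9.5, 129.0], [56.4, -2.2, 144.0], [62.4, 8.4, 153.1]]
```

View pics/n9.png

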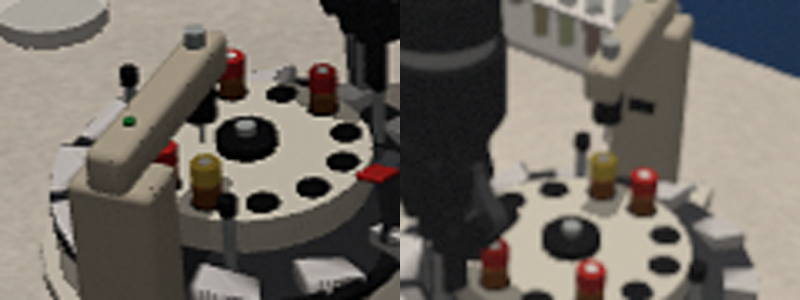

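The scene crop shows the needle (205,125) directly over the yellow cap (205,160), and the side crop agrees: needle (607,122), cap (603,157). The turn measures about -29.2°, so I add a 1 mm nudge, then back off and rise.

Request:
step_arm(rows=[[[0,0.06,0,0,0,0],[0,0.06,0,0,0,0],[0,0,0,0,0,0],[0,0,0,0,0,0],[0.1,-0.5,0,0,0,0],[0.1,-0.6,0,0,0,0],[0,0,-2.5,0,0,0],[0,0,-3.5,0,0,0],[0,0,-3,0,0,0],[0,0,0,0,0,0]]])

```text
t: 11.28
position: [0.4644, -0.0299, 0.1741]
ee_rot: [0.45, 3.107, -0.005]
ft_force: [1.0, -0.4, 0.2]
grip_width: 0.0002
```

```bash
python3 caro.py 10; python3 lip.py 11
python3 - <<'E'
from h import *
p,M=now()
rows(p,M,[(W(60,165,230),ori(90,1,0),6),(W(130,118,210),ori(90),3),(W(124,116,121),ori(90),4)])
E
```

```text
[ 0.46443033 -0.029867    0.17414469] [ 1.00731598 -0.37524152  0.15518713] loc [[-87.51791632  43.45114599 174.14469059]] ang 153.5963890291098
scene before [('y', np.float64(30.2), np.float64(67.0), 39), ('r', np.float64(178.7), np.float64(61.8), 27), ('r', np.float64(1.9), np.float64(66.7), 35)] now [('y', np.float64(1.8), np.float64(65.9), 39), ('r', np.float64(-151.4), np.float64(61.8), 17), ('r', np.float64(148.2), np.float64(63.0), 26), ('r', np.float64(-22.0), np.float64(63.1), 13)]
side before [('y', np.float64(29.6), np.float64(62.9), 20), ('r', np.float64(-1.2), np.float64(62.8), 17), ('r', np.float64(-120.6), np.float64(66.2), 25), ('r', np.float64(-178.9), np.float64(65.0), 26)] now [('y', np.float64(-0.4), np.float64(62.1), 19), ('r', np.float64(-30.1), np.float64(62.9), 21), ('r', np.float64(151.6), np.float64(64.6), 24), ('r', np.float64(-149.7), np.float64(66.8), 27)]
[ 0.46258124 -0.02940543  0.17178906] [-0.35375627  0.05469317  0.02342666] loc [[-89.15297024  44.4303178  171.78905818]]
scene 51 [288. 242.] [[70.5, 110.3, 129.5], [89.8, 118.4, 137.8], [101.5, 124.3, 143.0]]
--- to [0.5702 0.1293 0.23  ] mm/row 33.5 deg/row 5.6
[-0.978, 3.042, -0.997, -0.0, -0.001, -0.097]
[-1.269, 2.933, -0.995, -0.0, -0.001, -0.097]
[-1.548, 2.797, -0.993, -0.0, -0.001, -0.097]
[-1.813, 2.634, -0.991, -0.0, -0.001, -0.097]
[-2.06, 2.446, -0.988, -0.0, -0.001, -0.097]
[-2.289, 2.235, -0.986, -0.0, -0.001, -0.097]
--- to [0.6509 0.1047 0.21  ] mm/row 28.9 deg/row 0.0
[-2.333, -1.567, 0.667, 0.0, 0.0, 0.0]
[-2.333, -1.567, 0.667, 0.0, 0.0, 0.0]
[-2.333, -1.567, 0.667, 0.0, 0.0, 0.0]
--- to [0.6457 0.101  0.121 ] mm/row 22.3 deg/row 0.0
[0.15, -0.05, 2.225, 0.0, 0.0, 0.0]
[0.15, -0.05, 2.225, 0.0, 0.0, 0.0]
[0.15, -0.05, 2.225, 0.0, 0.0, 0.0]
[0.15, -0.05, 2.225, 0.0, 0.0, 0.0]
```

Request:
step_arm(rows=[[[-0.978,3.042,-0.997,0,0,-0.097],[-1.269,2.933,-0.995,0,0,-0.097],[-1.548,2.797,-0.993,0,0,-0.097],[-1.813,2.634,-0.991,0,0,-0.097],[-2.06,2.446,-0.988,0,0,-0.097],[-2.289,2.235,-0.986,0,0,-0.097],[-2.333,-1.567,0.667,0,0,0],[-2.333,-1.567,0.667,0,0,0],[-2.333,-1.567,0.667,0,0,0],[0,0,0,0,0,0]]])

```text
t: 12.72
position: [0.652, 0.1038, 0.2078]
ee_rot: [0.458, -3.102, 0.003]
ft_force: [-0.6, -0.6, 0.5]
grip_width: -0.0003
```

Run:
```python
from h import *
from cell import manip
p,M=now(); print(p,loc(p),manip.state()["q"],M[:,1:].round(3).tolist())
b=[]
for n in ("scene","side"):
    r=manip.read_camera(n); u,v=proj(r,W(90,60,150))[0].astype(int); b.append(cv2.resize(r["frame"][v-75:v+75,u-100:u+100,::-1],(400,300),interpolation=cv2.INTER_CUBIC))
cv2.imwrite("pics/n12.png",np.hstack(b))
rows(p,M,[(W(124,116,121),ori(90),4)])
```

```text
[0.65196699 0.10376324 0.20780245] [[130.76631646 116.79305488 207.80244802]] [ 0.04726928  0.55301569  0.101859    1.12577115 -0.00250066 -0.24590341] [[-0.289, -0.006], [0.957, -0.003], [-0.001, -1.0]]
--- to [0.6457 0.101  0.121 ] mm/row 21.8 deg/row 0.1
[0.155, -0.018, 2.171, -0.0, -0.002, -0.0]
[0.158, -0.019, 2.171, -0.0, -0.002, -0.0]
[0.162, -0.019, 2.171, -0.0, -0.002, -0.0]
[0.166, -0.019, 2.17, -0.0, -0.002, -0.0]
```

View pics/n12.png

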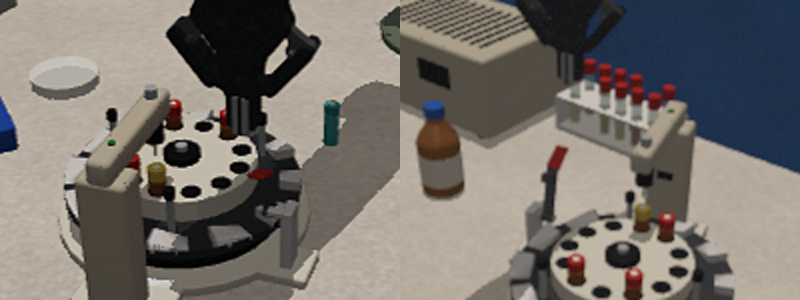

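The side crop shows the pawl standing thrown back with its lip at (558,158), and the gripper above it on the +x side, clear of the column.

Request:
step_arm(rows=[[[0.15,-0.02,2.17,0,0,0],[0.15,-0.02,2.17,0,0,0],[0.16,-0.02,2.17,0,0,0],[0.17,-0.02,2.17,0,0,0],[0,0,0,0,0,0]]])

```text
t: 13.45
position: [0.6432, 0.1021, 0.1225]
ee_rot: [0.461, -3.1, 0.002]
ft_force: [-0.8, -0.0, 0.5]
grip_width: -0.0
```

Request:
step_arm(rows=[[[0.5,0,0,0,0,0],[0.5,0,0,0,0,0],[0.5,0,0,0,0,0],[0.5,0,0,0,0,0],[0.5,0,0,0,0,0],[0.5,0,0,0,0,0],[0.4,0,0,0,0,0]]])

```text
t: 14.32
position: [0.6128, 0.0918, 0.124]
ee_rot: [0.46, -3.105, 0.003]
ft_force: [-0.2, 0.3, -0.2]
grip_width: 0.0001
```

```bash
python3 lip.py 13
```

```text
[0.61282161 0.09181394 0.12400286] [-0.20459189  0.25366819 -0.18217695] loc [[ 89.83779817 116.73945815 124.0028576 ]]
side 81 [264. 158.] [[51.7, 107.2, 130.9], [63.9, 113.6, 141.8], [79.3, 120.7, 150.9]]
```

Request:
step_arm(rows=[[[0.4,0,0,0,0,0],[0.4,0,0,0,0,0],[0.2,0,0,0,0,0],[0,0,0,0,0,0],[0,0,0,0,0,0]]])

```text
t: 15.05
position: [0.6038, 0.089, 0.1242]
ee_rot: [0.46, -3.105, 0.003]
ft_force: [-0.0, -0.2, -0.5]
grip_width: -0.0003
```

```bash
python3 lip.py 14
```

```text
[0.60378309 0.08899327 0.12415075] [-0.02313492 -0.22134551 -0.46321418] loc [[ 80.36964715 116.66811007 124.15074829]]
side 81 [259. 163.] [[29.8, 107.1, 128.5], [38.4, 113.0, 140.7], [67.3, 120.1, 152.9]]
```

Request:
step_arm(rows=[[[0,0,0,0,0,0],[0,0,0,0,0,0],[0,0,0,0,0,0],[0,0,0,0,0,0]]])

```text
t: 15.65
position: [0.6037, 0.089, 0.1241]
ee_rot: [0.46, -3.105, 0.003]
ft_force: [-0.2, -1.0, -0.5]
grip_width: 0.0002
```

```bash
python3 lip.py 15; python3 caro.py 16
```

```text
[0.60367526 0.0890298  0.12411678] [-0.17589995 -1.04718871 -0.49856371] loc [[ 80.27709599 116.73441771 124.11677829]]
scene 103 [304. 236.] [[-28.5, 108.2, 70.2], [-17.0, 116.4, 81.9], [-8.5, 123.1, 93.5]]
side 23 [250. 198.] [[-31.8, 106.3, 69.5], [-24.4, 110.0, 85.6], [-2.5, 118.2, 94.3]]
[0.60367339 0.08899692 0.12410964] [-0.00548662  0.70780999  0.13565745] loc [[ 80.26574527 116.70350211 124.10964351]] ang 55.48078108661137
scene before [('y', np.float64(30.2), np.float64(67.0), 39), ('r', np.float64(178.7), np.float64(61.8), 27), ('r', np.float64(1.9), np.float64(66.7), 35)] now [('y', np.float64(2.4), np.float64(66.4), 36), ('r', np.float64(-152.4), np.float64(61.5), 16), ('r', np.float64(-22.9), np.float64(62.5), 13)]
side before [('y', np.float64(29.6), np.float64(62.9), 20), ('r', np.float64(-1.2), np.float64(62.8), 17), ('r', np.float64(-120.6), np.float64(66.2), 25), ('r', np.float64(-178.9), np.float64(65.0), 26)] now [('y', np.float64(-1.3), np.float64(62.2), 22), ('r', np.float64(-29.7), np.float64(63.9), 21), ('r', np.float64(151.4), np.float64(64.8), 27), ('r', np.float64(-148.4), np.float64(64.7), 26)]
```

The lip is back down, with its edge at z≈94 as at the start. I'll retract upward clear of everything, then compare it precisely with the seated picture from the start.

Request:
step_arm(rows=[[[-0.5,0.3,-2,0,0,0],[-0.5,0.5,-4,0,0,0],[0,2,-4,0,0,0],[0,3,-2,0,0,0],[0,3,0,0,0,0],[0,0,0,0,0,0]]])

```text
t: 16.6
position: [0.5875, 0.1782, 0.2443]
ee_rot: [0.465, -3.105, 0.003]
ft_force: [-0.2, 0.2, -0.3]
grip_width: -0.0001
```

```bash
python3 lip.py 17; python3 caro.py 18
python3 - <<'E'
from h import *
b=[]
for n in ("scene","side"):
    for k in ("0","17"):
        r=dict(np.load(n+k+".npz"))
        for m,a,c in blobs(r,(0,130,40),(8,255,255)):
            if np.hypot(*(c-proj(r,W(-22,115,82))[0]))<12: v,u=np.where(m); print(n,k,a,c.round(2),"rows",v.min(),v.max(),"cols",u.min(),u.max())
    u,v=proj(r,W(10,30,90))[0].astype(int); b.append(cv2.resize(r["frame"][v-60:v+60,u-80:u+80,::-1],(400,300),interpolation=cv2.INTER_CUBIC))
cv2.imwrite("pics/n17.png",np.hstack(b))
E
```

```text
[0.5874521  0.17815509 0.24434079] [-0.19890646  0.19861712 -0.30843113] loc [[ 90.66347338 206.72681364 244.3407865 ]]
scene 112 [304. 235.] [[-44.0, 97.9, 54.6], [-17.8, 115.7, 83.1], [-8.5, 123.1, 94.6]]
side 24 [249. 198.] [[-31.1, 106.7, 69.5], [-26.0, 109.6, 86.8], [-6.5, 116.3, 94.4]]
[0.5879127  0.17628346 0.24374735] [ 0.46641654 -0.48856157 -0.39775707] loc [[ 90.56008826 204.80210795 243.74735107]] ang 66.14578223611716
scene before [('y', np.float64(30.2), np.float64(67.0), 39), ('r', np.float64(178.7), np.float64(61.8), 27), ('r', np.float64(1.9), np.float64(66.7), 35)] now [('y', np.float64(1.5), np.float64(65.0), 36), ('r', np.float64(-151.2), np.float64(60.6), 17), ('r', np.float64(147.8), np.float64(63.4), 27), ('r', np.float64(-22.6), np.float64(63.2), 14)]
side before [('y', np.float64(29.6), np.float64(62.9), 20), ('r', np.float64(-1.2), np.float64(62.8), 17), ('r', np.float64(-120.6), np.float64(66.2), 25), ('r', np.float64(-178.9), np.float64(65.0), 26)] now [('y', np.float64(-0.9), np.float64(61.4), 20), ('r', np.float64(-30.2), np.float64(63.1), 21), ('r', np.float64(152.1), np.float64(63.9), 28), ('r', np.float64(-149.5), np.float64(65.2), 26)]
scene 0 112 [303.53 235.12] rows 228 243 cols 299 308
scene 17 112 [303.53 235.12] rows 228 243 cols 299 308
side 0 22 [249.77 198.05] rows 196 200 cols 245 254
side 17 24 [249.29 197.71] rows 195 200 cols 245 254
```

View pics/n17.png

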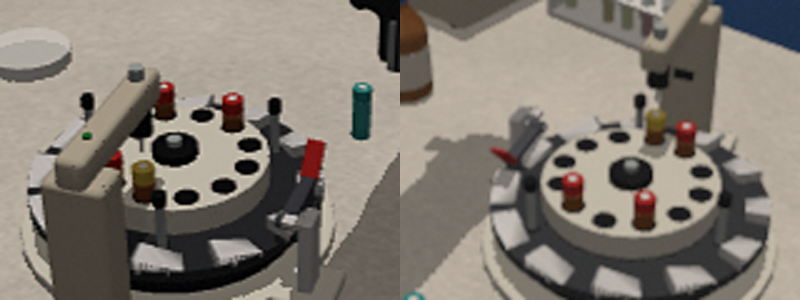

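The lip blob is pixel-identical to the seated start in the scene view: centroid (303.53,235.12), same extents. The final picture shows the pawl down, the yellow cap (143,167) under the needle (141,140), and all vials upright. I'm handing in.

```bash
python3 -c "
from cell import manip
print(manip.state()['joint_velocities'].round(3)); print(manip.close_job())"
```

```text
[-0.007  0.001  0.    -0.     0.002  0.001]
the job is handed in; nothing more can be done
None
```

The job is handed in at about 17 s of the 61 s allowed. I threw the pawl back with the shut fingertips, pushed the carousel back one notch by its post, and tipped the pawl forward so it dropped into the notch.

**Last checks:**
- **Carousel:** the camera measurements put the turn at about -30° (about -0.52 rad), with the yellow cap under the needle in both views. Single-cap angle readings scattered by 1–2°, and I had no direct joint reading. That scatter is about 2 mm at the cap, within the 6 mm allowed.
- **Pawl:** the red lip is pixel-identical to its seated start in the scene view and within half a pixel in the side view.
- **Vials and bench:** all four vials stand upright. The gripper never came near the bench items, but I did not re-measure their positions.
- **Robot:** it ended clear of everything, about 240 mm above the table. Wrist force readings stayed under about 2 N at every check.

No check failed.

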